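# Check the clamped frame corner with the square

### The arm

A 6-joint arm with a two-finger parallel gripper is mounted at the origin on the work surface. World frame = base frame: x ahead of the robot, y to its left, z up, the work surface at z = 0. Lengths are in mm, angles in rad, forces in N, time in s.
With the tool pointing down it reaches from about 275 to 975 mm from the base axis. Payload 8.4 kg.
Tool frame: the origin (TCP) lies on the centre line of the jaws, within the pads' length; the fingertips stand env.tcp_to_tips ahead of it and the grasp point (between the pads) lies 8 mm behind it (env.tcp_to_tips is the distance from the TCP to the fingertips, in mm); z points along the fingers, y is the line along which they close (so a half turn about z gives the same grasp; the last joint's range is limited). The gripper opens to 92 mm and grips with 3 to 60 N. Pads are 20 mm wide; open, the fingers measure 128 mm over their backs; the gripper's body (75 mm by 189 mm) begins 69 mm behind the grasp point.
Start: joints at [-1.162, 0.353, 1.633, -0, 1.155, -0.002], TCP at [249.588, -573.004, 225.583] pointing down, gripper open.
Joint ranges: [-2.63, 2.63], [-0.92, 2.1], [0.06, 2.66], [-1.3, 4.44], [0, 2.69], [-3.02, 3.02]. Speed limits (rad/s): [2.22, 2.22, 2.79, 3.14, 3.14, 3.14].

### API

Orientations are given as a unit quaternion [w, x, y, z].
In Python, from bench import env gives the robot as it stands. Calls block until the motion is done:
- env.move_ptp(position, orientation): joint-space move of the TCP to a pose.
- env.movel(position, feed=150, orientation=None, guard=None): straight line of the TCP; orientation=None keeps the orientation; feed is the mean speed in mm/s. With guard (N) it stops when the force on the tool has changed by that much, and returns True; else False.
- env.move_j(angles): joint-space move.
- env.open() and env.grasp(strength=None): open the fingers fully, or close them until they stop; strength is the grip in N (None keeps the last).
- env.pause(seconds).
- env.inverse_kinematics(position, orientation): joint angles nearest the present ones, or None.
- env.get_state(): the state.
- env.read_camera(name): name is "scene" or "side" or "wrist"; returns a dict with "pixels" (384x512x3 uint8, red, green, blue), "range_z" (384x512 float32, mm along the optical axis (not along the pixel's ray), 0 where there is no reading), "fx", "fy", "cx", "cy" (pixels), "origin" and "rotation" of the camera in the world. Camera axes: x right, y down, z forward; pixel columns grow to the right and rows downward; lengths in mm; the calibration is good to about 2 mm. A picture is of the moment at which its call begins.
A pose or a line that the arm cannot do raises env.MotionError and nothing moves.
- env.close_job(): hands the job in; it is judged then, once.
The state is a dict: "clock": time; "qpos": joint angles; "qvel": joint speeds; "effort": joint torques, N m; "tool_pos": TCP position; "tcp_rot": TCP orientation; "contact_force": force on the tool from outside, world axes, zero at the start; "ft_torque": the same for the moment, N m; "finger_gap": opening from 0.0 (shut) to 1.0 (fully open); "finger_force": force on a finger pad.
Only numpy, scipy, OpenCV 4.12 (cv2) and the standard library are available. Lean on these libraries where they do the work, as an engineer would, in place of code of your own. Each camera call takes 0.05 s, during which the arm holds its last target. There are 200 camera calls.

### The job

Check the corner of the wooden frame clamped to the bench: pick up the right-angled checking square with the red grip, leaving the mitre gauge with the blue grip where it is, and lay the square's corner into the inside corner of the frame. Keeping hold of it, press it against both inner faces at once for about a second, then let go and leave it lying flat on the bench, flush in the corner.

Things in the scene. Friction and masses are not known exactly. Their poses are not given: they have to be found in the camera images.
- square_grip (a point): Middle of the red grip bar of the loose checking square (0.17 to 0.35 kg), 44 mm above the square's underside. The bar is 50 mm long, 16 mm wide and spans 18 to 70 mm above the underside; its long side lies along the diagonal from the square's right-angle corner to the middle of its brace. Axes: x and y along the two legs, away from the right-angle corner; z up.
- square_apex (a point): Right-angle corner of the checking square, where its two outer checking edges would meet, on the underside (the tip itself is notched 8 mm to clear glue). It lies at x = -45, y = -45 mm from the red grip's point. Same axes.
- square: Checking square, lying flat: an open triangle of bare aluminium 18 mm thick, two legs 110 mm long and 28 mm wide at a right angle, a brace across, the red grip on top. Origin on the underside, 44 mm below the red grip's point; same axes. The outer edges of the legs (checking edges) are the lines x = -45 mm and y = -45 mm.
- rail_a: Pale rail of the wooden frame corner, fixed, 40 mm wide, 28 mm high. Origin: inside corner of the frame at bench level. x runs 150 mm along this rail's inner face (plane y = 0), y along the other rail's, both away from the corner; z up. The open inside (x, y above 0) faces roughly the robot. The square fits with its axes along these; held up to 8 mm off the bench it still meets the faces.
- rail_b: Darker rail of the frame corner, fixed, 40 mm wide, 28 mm high, 150 mm long. Same origin and axes as the pale rail; its inner face is the plane x = 0. Outside each rail, near its free end, stands a red clamp block 38 mm high.
- mitre_grip (a point): Mitre gauge, loose, not to be disturbed: a straight aluminium bar 130 x 26 x 18 mm with a second bar at 45 degrees to it and an upright blue grip of the red grip's size. This point is the middle of the blue grip, 44 mm above the bench; x along the straight bar.
Things that resemble listed ones, but are neither listed nor needed, are in the scene too. What is shaped like the square but orange is not meant.

How it is judged (in metres and radians):
On the way, in this order (a step that is already met when the one before it is completed fails the run):
1. the checking square is picked up, at least 15 mm clear of the bench (height (world z) of square above 0.015 m and contact force between the fingers and square above 1 N), for 0.2 s.
2. the held square is pressed against both inner faces at once (over 1 N on each), its corner within 10 mm of the frame's and its legs within 10 degrees, for half a second (contact force between square and rail_a above 1 N and contact force between square and rail_b above 1 N and contact force between the fingers and square above 1 N and horizontal distance between square_apex and rail_a below 0.01 m and angle between the x axis of square_grip and the x axis of rail_a, either way round below 0.175 rad), for 0.5 s.
At the end, for the whole second after the job is handed in: The checking square lies at rest, released and flat on the bench (within 6 mm and about 6 degrees), its corner within 10 mm of the frame's inside corner and its legs within 10 degrees of the rails (horizontal distance between square_apex and rail_a below 0.01 m and angle between the x axis of square_grip and the x axis of rail_a, either way round below 0.175 rad and height (world z) of square below 0.006 m and angle between square's own z axis and vertical below 0.1 rad and linear speed of square below 0.02 m/s and contact force between the fingers and square below 0.1 N); the robot touches nothing.
It fails at once if the mitre gauge is moved more than 20 mm (distance of mitre_grip from where it was at the start of the episode above 0.02 m).
It also fails if it takes over 45 s, if anything falls off the work surface, if the arm or the gripper's body presses on something with over 40 N, if the wrist force passes 120 N, or if a joint passes its speed limit or range.

## Working session

There is one attempt and no reset: what is moved stays moved. The work goes in short steps, each a Python script; the robot and the scene stay as the last script left them, time stands still between calls to the robot, and variables do not carry over. Pictures are saved under pics/ and viewed, at most 10 in all, crops included, and the job is handed in when it is done.

```bash
mkdir -p pics
cat > h.py <<'E'
import numpy as np, cv2
from bench import env
def cam(n, save=None):
    c=env.read_camera(n)
    if save: cv2.imwrite(f'pics/{save}.png', cv2.cvtColor(c['pixels'],cv2.COLOR_RGB2BGR))
    return c
def cloud(c):
    z=c['range_z']; v,u=np.indices(z.shape)
    p=np.stack([(u-c['cx'])/c['fx']*z,(v-c['cy'])/c['fy']*z,z],-1)
    return p@np.array(c['rotation']).T+np.array(c['origin'])
def ray(c,u,v,h):
    d=np.array(c['rotation'])@np.array([(u-c['cx'])/c['fx'],(v-c['cy'])/c['fy'],1]); o=np.array(c['origin'])
    return o+d*(h-o[2])/d[2]
E
python3 - <<'E'
from h import *
a=cam('scene'); b=cam('side')
im=np.hstack([a['pixels'],b['pixels']])
cv2.imwrite('pics/s1.png',cv2.cvtColor(cv2.resize(a['pixels'],(800,600)),cv2.COLOR_RGB2BGR))
cv2.imwrite('pics/s2.png',cv2.cvtColor(b['pixels'],cv2.COLOR_RGB2BGR))
print(env.tcp_to_tips,a['origin'],b['origin'],env.get_state()['tcp_rot'],env.get_state()['clock'])
E
```

```text
11.0 [1253.83227264  144.79440406 1071.92823514] [194.92505546 862.87556139 750.49747303] [-6.02067780e-04  9.78975626e-01  2.03976336e-01 -1.25659582e-04] 0.1
```

View pics/s1.png

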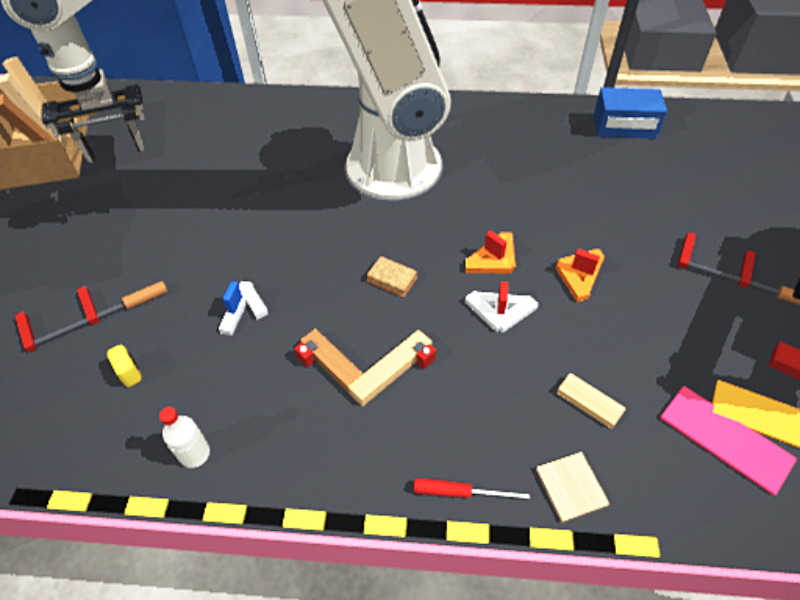

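View pics/s2.png

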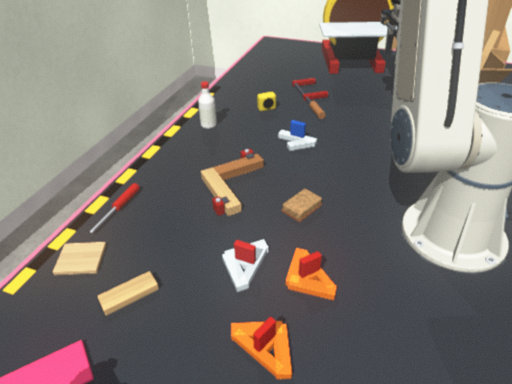

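Candidates in the scene view (800x600): white/aluminium triangle with red grip at (502,305), orange ones with red grips at (493,252) and (582,270). The white one fits, since orange is ruled out. The mitre gauge is at (240,300), and the frame corner is near (362,385), opening towards the robot, with the pale rail on +y. Next I measure and confirm with a crop.

Run:
```python
from h import *
a=cam('scene'); P=cloud(a); px=a['pixels']
cv2.imwrite('pics/c1.png',cv2.cvtColor(cv2.resize(px[140:265,180:400],(792,450),interpolation=cv2.INTER_CUBIC),cv2.COLOR_RGB2BGR))
hsv=cv2.cvtColor(px,cv2.COLOR_RGB2HSV)
def comp(m,name):
    n,l,s,c=cv2.connectedComponentsWithStats(m.astype(np.uint8))
    for i in range(1,n):
        if s[i,4]>40 and c[i,1]>130 and c[i,1]<270 and 120<c[i,0]<420:
            Q=P[l==i]; print(name,c[i].round(),s[i,4],np.median(Q,0).round(),'z',np.percentile(Q[:,2],[5,95]).round())
            if name=='red':
                T=Q[Q[:,2]>62]; 
                if len(T)>4: print('   top',T.mean(0).round(1))
comp((hsv[...,1]<60)&(hsv[...,2]>130),'white')
comp(((hsv[...,0]<5)|(hsv[...,0]>175))&(hsv[...,1]>150)&(hsv[...,2]>90),'red')
comp((hsv[...,0]>105)&(hsv[...,0]<125)&(hsv[...,1]>150)&(hsv[...,2]>80),'blue')
comp((hsv[...,0]>8)&(hsv[...,0]<28)&(hsv[...,1]>70)&(hsv[...,2]>100),'wood')
```

```text
Traceback (most recent call last):
  File "h.py", line 10, in cloud
    return p@np.array(c['rotation']).T+np.array(c['origin'])
           ~^~~~~~~~~~~~~~~~~~~~~~~~~~
ValueError: matmul: Input operand 1 has a mismatch in its core dimension 0, with gufunc signature (n?,k),(k,m?)->(n?,m?) (size 4 is different from 3)
```

Camera rotation is a quaternion.

```bash
sed -i "s/np.array(c\['rotation'\])/RM(c['rotation'])/; s/^from bench import env/from bench import env\nfrom scipy.spatial.transform import Rotation as R\ndef RM(q): return R.from_quat(np.roll(q,-1)).as_matrix()/" h.py
cat > m.py <<'E'
from h import *
a=cam('scene'); P=cloud(a); px=a['pixels']
cv2.imwrite('pics/c1.png',cv2.cvtColor(cv2.resize(px[140:265,180:400],(792,450),interpolation=cv2.INTER_CUBIC),cv2.COLOR_RGB2BGR))
hsv=cv2.cvtColor(px,cv2.COLOR_RGB2HSV)
def comp(m,name):
    n,l,s,c=cv2.connectedComponentsWithStats(m.astype(np.uint8))
    for i in range(1,n):
        if s[i,4]>40 and c[i,1]>130 and c[i,1]<270 and 120<c[i,0]<420:
            Q=P[l==i]; print(name,c[i].round(),s[i,4],np.median(Q,0).round(),'z',np.percentile(Q[:,2],[5,95]).round())
            if name=='red':
                T=Q[Q[:,2]>62]
                if len(T)>4: print('   top',T.mean(0).round(1))
            if name=='wood' or name=='white':
                for k in (Q[:,0].argmax(),Q[:,1].argmin(),Q[:,1].argmax()): print('   ext',Q[k].round())
comp((hsv[...,1]<60)&(hsv[...,2]>130),'white')
comp(((hsv[...,0]<5)|(hsv[...,0]>175))&(hsv[...,1]>150)&(hsv[...,2]>90),'red')
comp((hsv[...,0]>105)&(hsv[...,0]<125)&(hsv[...,1]>150)&(hsv[...,2]>80),'blue')
comp((hsv[...,0]>8)&(hsv[...,0]<28)&(hsv[...,1]>70)&(hsv[...,2]>100),'wood')
E
python3 m.py
```

```text
white [156. 197.] 419 [ 499. -284.   17.] z [-0. 21.]
   ext [1254.  145. 1072.]
   ext [ 532. -327.   -5.]
   ext [1254.  145. 1072.]
white [320. 197.] 714 [458. 266.  16.] z [-1. 21.]
   ext [1254.  145. 1072.]
   ext [1254.  145. 1072.]
   ext [430. 352.   1.]
white [249. 233.] 520 [624.  49.  27.] z [24. 31.]
   ext [1254.  145. 1072.]
   ext [677. -21.  28.]
   ext [1254.  145. 1072.]
white [381. 253.] 220 [658. 446.  19.] z [16. 22.]
   ext [1254.  145. 1072.]
   ext [1254.  145. 1072.]
   ext [681. 496.  19.]
white [376. 259.] 80 [679. 431.  19.] z [16. 22.]
   ext [713. 474.  22.]
   ext [646. 380.  19.]
   ext [706. 478.  21.]
red [316. 156.] 167 [313. 256.  54.] z [25. 71.]
   top [310.2 256.   68.4]
red [374. 167.] 185 [349. 450.  54.] z [24. 71.]
   top [359.9 444.9  82.4]
red [322. 190.] 103 [469. 270.  66.] z [25. 70.]
   top [458.4 270.2  68. ]
red [195. 227.] 104 [ 616. -119.   31.] z [ 7. 39.]
red [272. 228.] 116 [602. 119.  32.] z [ 7. 40.]
blue [148. 190.] 161 [ 500. -291.   57.] z [24. 71.]
wood [315. 166.] 468 [332. 254.  16.] z [ 1. 20.]
   ext [1254.  145. 1072.]
   ext [1254.  145. 1072.]
   ext [306. 305.  -1.]
wood [370. 176.] 448 [360. 437.  16.] z [ 1. 21.]
   ext [1254.  145. 1072.]
   ext [1254.  145. 1072.]
   ext [279. 509.  -0.]
wood [251. 176.] 529 [394.  32.  24.] z [ 1. 28.]
   ext [1254.  145. 1072.]
   ext [369. -26.   2.]
   ext [1254.  145. 1072.]
wood [223. 234.] 824 [627. -42.  26.] z [-0. 30.]
   ext [1254.  145. 1072.]
   ext [ 559. -145.   -0.]
   ext [1254.  145. 1072.]
wood [376. 261.] 173 [684. 429.  13.] z [ 1. 21.]
   ext [718. 473.  13.]
   ext [651. 376.  22.]
   ext [671. 507.  -5.]
```

View pics/c1.png

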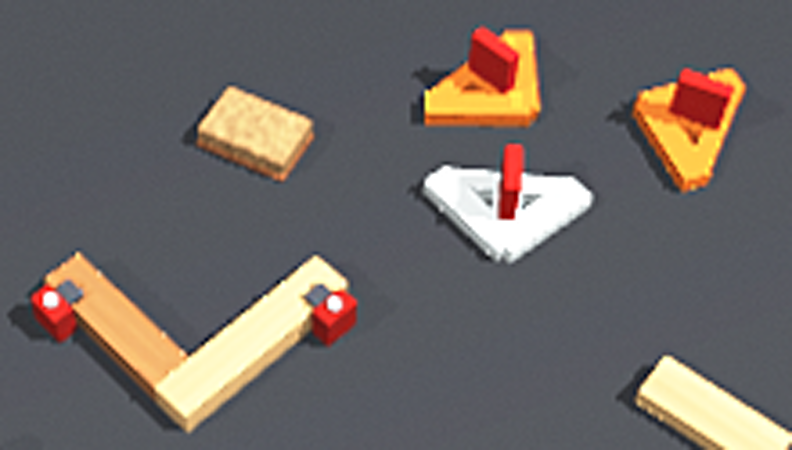

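The crop confirms that the white triangle at crop (510,200) carries the red grip and points its corner at the viewer. The dark rail is on the left and the pale one on the right. Next I take close wrist looks, frame first and then the square.

```bash
cat >> h.py <<'E'
def down(t): return np.array([0,np.cos(t/2),np.sin(t/2),0])
E
python3 - <<'E'
from h import *
import pickle
env.move_ptp([580,0,300],down(0)); a=cam('wrist','w1'); print(env.get_state()['clock'],a['origin'])
env.move_ptp([420,270,300],down(0)); b=cam('wrist','w2'); print(env.get_state()['clock'],b['origin'])
pickle.dump((a,b),open('w.pkl','wb'))
cv2.imwrite('pics/w12.png',cv2.cvtColor(cv2.resize(np.hstack([a['pixels'],b['pixels']]),(800,300)),cv2.COLOR_RGB2BGR))
E
```

```text
2.6167 [ 6.61918476e+02 -1.88157535e-01  4.60096484e+02]
3.8667 [502.50222546 270.01115456 460.31761163]
```

View pics/w12.png

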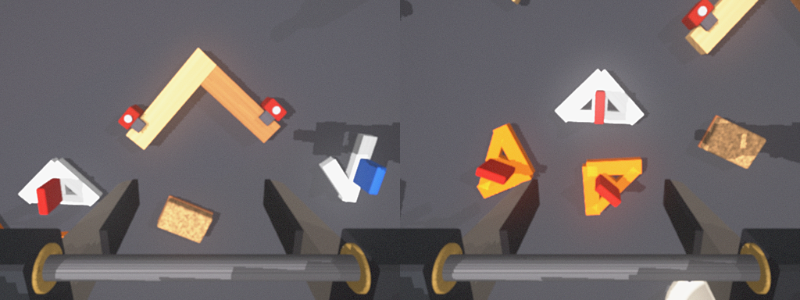

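Left: the frame's outer corner is at (200,48), with the pale rail to the lower left. Right: the white square's corner is at (600,70), with the red grip at (600,107). Now I fit both shapes.

```bash
cat > fit.py <<'E'
from h import *
def big(m):
    n,l,s,c=cv2.connectedComponentsWithStats(cv2.morphologyEx(m.astype(np.uint8),cv2.MORPH_OPEN,np.ones((3,3)))); return l==1+s[1:,4].argmax()
def world(c,m,h): v,u=np.nonzero(m); return np.array([ray(c,x,y,h)[:2] for x,y in zip(u,v)],np.float32)
def rail(c,m,n):
    r=cv2.minAreaRect(world(c,big(m),28)); B=cv2.boxPoints(r)
    print(n,'size',np.round(r[1],1),'box',B.round(1).tolist()); return B
def square(c,zlift=0):
    px=c['pixels']; hsv=cv2.cvtColor(px,cv2.COLOR_RGB2HSV); P=cloud(c)
    w=big((hsv[...,1]<45)&(hsv[...,2]>150)&(P[...,2]>10+zlift)&(P[...,2]<25+zlift))
    W=world(c,w,18+zlift)
    t=cv2.minEnclosingTriangle(W.reshape(-1,1,2))[1].reshape(3,2)
    ang=[]
    for i in range(3):
        a=t[i-1]-t[i];b=t[i-2]-t[i]; ang.append(np.degrees(np.arccos(a@b/np.linalg.norm(a)/np.linalg.norm(b))))
    i=int(np.argmax(ang)); print('tri',t.round(1).tolist(),'ang',np.round(ang,1))
    a=t[i-1]-t[i];b=t[i-2]-t[i]; d=a/np.linalg.norm(a)+b/np.linalg.norm(b); d/=np.linalg.norm(d)
    red=big(((hsv[...,0]<6)|(hsv[...,0]>174))&(hsv[...,1]>140)&(np.linalg.norm(P[...,:2]-(t[i]+63.6*d),axis=-1)<50)&(P[...,2]>63+zlift))
    r=cv2.minAreaRect(world(c,red,70+zlift))
    print('apex',t[i],'diag',d,np.degrees(np.arctan2(d[1],d[0])),'grip pred',t[i]+63.6*d,'red rect',np.round(r[0],1),np.round(r[1],1),r[2])
    return t[i],d,np.array(r[0])
E
python3 - <<'E'
from fit import *
import pickle
a,b=pickle.load(open('w.pkl','rb'))
hsv=cv2.cvtColor(a['pixels'],cv2.COLOR_RGB2HSV);P=cloud(a)
H=(P[...,2]>22)&(P[...,2]<33)&(P[...,0]>530)
for uv in ((200,60+28),(180,90),(240,90),(320,110),(300,95)):
    u,v=int(uv[0]*1.28),int(uv[1]*1.28);print(uv,hsv[v,u],P[v,u].round())
wood=H&(hsv[...,0]>5)&(hsv[...,0]<35)&(hsv[...,1]>50)
sat=hsv[...,1]; print(np.percentile(sat[wood],[5,20,40,50,60,80,95]))
th=cv2.threshold(sat[wood],0,255,cv2.THRESH_OTSU)[0]; print(th)
rail(a,wood&(sat<=th),'pale'); rail(a,wood&(sat>th),'dark')
square(b)
E
```

```text
(200, 88) [  8  76 107] [640.   1.   1.]
(180, 90) [ 27  71 247] [637.  35.  30.]
(240, 90) [ 15 140 243] [637. -64.  29.]
(320, 110) [133  21 107] [ 601. -214.    0.]
(300, 95) [137  22 104] [ 628. -176.    1.]
[ 58.  64.  69.  75. 134. 139. 143.]
101.0
pale size [ 38.9 189.4] box [[534.5, 101.69999694824219], [675.9000244140625, -24.299999237060547], [701.7999877929688, 4.800000190734863], [560.2999877929688, 130.6999969482422]]
dark size [150.5  40. ] box [[546.2999877929688, -110.30000305175781], [576.2000122070312, -136.89999389648438], [676.4000244140625, -24.600000381469727], [646.5, 2.0999999046325684]]
tri [[416.6000061035156, 177.8000030517578], [425.6000061035156, 368.6000061035156], [516.5999755859375, 269.3999938964844]] ang [44.8 45.2 90. ]
apex [516.5901 269.4023] diag [-0.9990582   0.04339003] 177.51315 grip pred [453.05    272.16193] red rect [453.8 272.4] [12.7 49. ] 87.6954345703125
```

Both fits agree with the given sizes (rails 40 wide, triangle angle 90°, grip 49 long). The frame corner is at about (646.5, 2.1) with the diagonal at 183.3°. The grip is at (453.4, 272.3) with the square's diagonal at 177.5°. Next I grasp, lift and check.

Run:
```python
from fit import *
import pickle
y=np.radians(-2.4)
env.move_ptp([453.4,272.3,140],down(y)); env.movel([453.4,272.3,42],feed=120)
env.grasp(40); s=env.get_state(); print(s['finger_gap'],s['finger_force'])
env.movel([453.4,272.3,120],feed=120); env.pause(0.3)
s=env.get_state(); print(s['clock'],s['finger_gap'],s['finger_force'],s['contact_force'])
d=np.radians(3.3); C=np.array([583.0,-1.6])-25*np.array([np.cos(d),np.sin(d)])
env.move_ptp([*C,120],down(d)); a=cam('wrist','w3'); b=cam('side','s3'); pickle.dump((a,b),open('w3.pkl','wb'))
s=env.get_state(); print(s['clock'],s['tool_pos'],s['contact_force'])
cv2.imwrite('pics/w3s.png',cv2.cvtColor(cv2.resize(np.hstack([a['pixels'],b['pixels']]),(800,300)),cv2.COLOR_RGB2BGR))
```

```text
0.169876869146142 39.99918043613434
7.7583 0.16956694373372505 39.998701214790344 [-0.30649073 -0.22386705 -2.42876669]
8.9917 [557.86413671  -1.77448784 119.98092823] [-0.45385537  0.84014652 -1.88733195]
```

View pics/w3s.png

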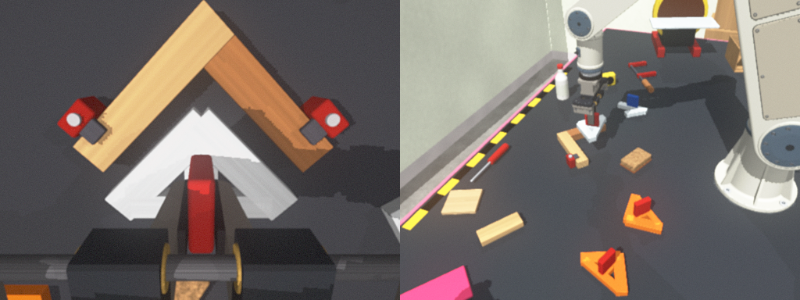

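Left: the square is held level in the gripper, its corner at (200,112) pointing at the frame's inner corner at (207,68), with legs parallel to the rails. Next I lower it and slide it in under guard.

```bash
cat > press.py <<'E'
from h import *
d=np.radians(3.3); D=np.array([np.cos(d),np.sin(d)])
nx=np.array([np.cos(np.radians(138.3)),np.sin(np.radians(138.3))]); ny=np.array([np.cos(np.radians(228.3)),np.sin(np.radians(228.3))])
def f(n=''):
    s=env.get_state(); F=np.array(s['contact_force']); p=np.array(s['tool_pos'])
    print(n,round(s['clock'],2),'pos',p.round(1),'Fb %.1f Fa %.1f Fz %.1f'%(F[:2]@nx,F[:2]@ny,F[2]),'T',np.round(s['ft_torque'],2)); return F,p
E
python3 - <<'E'
from press import *
G=np.array([583.0,-1.6])
env.movel([*(G-25*D),50],feed=120); env.movel([*(G-25*D),43.5],feed=40); env.pause(.2); f('down')
print(env.movel([*(G-6*D),43.5],feed=60,guard=8)); f('near')
print(env.movel([*(G+6*D),43.5],feed=15,guard=8)); env.pause(.2); f('touch')
E
```

```text
down 10.23 pos [558.2  -3.   43.7] Fb -1.2 Fa 0.4 Fz -1.4 T [ 0.05  0.01 -0.03]
False
near 10.7 pos [577.3  -1.9  43.4] Fb -0.1 Fa -0.3 Fz -2.1 T [0.06 0.02 0.02]
True
touch 11.42 pos [580.8  -1.9  42.3] Fb 0.4 Fa -0.2 Fz -2.4 T [ 0.02 -0.07 -0.04]
```

Run:
```python
from press import *
p=np.array(env.get_state()['tool_pos'])
for i in range(6):
    q=p[:2]+D*(i+1)*1.0
    env.movel([*q,43],feed=15,guard=40); env.pause(.15); F,_=f(i)
    if min(F[:2]@nx,F[:2]@ny)>6: break
```

```text
0 11.82 pos [581.7  -1.9  42.9] Fb -0.1 Fa 0.8 Fz -2.2 T [-0.06  0.18 -0.05]
1 12.22 pos [582.   -2.   42.7] Fb 1.7 Fa 5.4 Fz -1.0 T [-0.55  0.89 -0.06]
2 12.62 pos [582.2  -2.1  42.6] Fb 2.0 Fa 6.6 Fz 0.6 T [-0.76  1.27 -0.03]
3 13.02 pos [582.3  -2.2  42.6] Fb 5.2 Fa 9.8 Fz 4.0 T [-0.83  1.74  0.  ]
4 13.42 pos [582.4  -2.2  42.6] Fb 6.8 Fa 12.2 Fz 8.0 T [-0.91  2.25 -0.02]
```

Both faces show load. I bias slightly towards rail_b so the reading isn't just friction, then hold for over a second and look.

Run:
```python
from press import *
p=np.array([580.8,-1.9])+5*D
for k in (1,2,3):
    env.movel([*(p-nx*k+ny*0.3*k),43],feed=15,guard=40); env.pause(.2); F,_=f(k)
    if F[:2]@nx>11: break
env.pause(1.3); f('hold'); a=cam('wrist','w4'); b=cam('scene','s4')
cv2.imwrite('pics/w4s.png',cv2.cvtColor(np.hstack([cv2.resize(a['pixels'],(400,300)),cv2.resize(b['pixels'][150:300,150:350],(400,300))]),cv2.COLOR_RGB2BGR))
```

```text
1 13.87 pos [582.9  -2.6  42.7] Fb 7.8 Fa 10.6 Fz 7.8 T [-0.35  2.32  0.04]
2 14.32 pos [582.9  -2.8  42.7] Fb 12.5 Fa 8.6 Fz 9.5 T [0.43 2.57 0.05]
hold 15.62 pos [583.   -2.8  42.7] Fb 12.9 Fa 8.2 Fz 9.7 T [ 0.41  2.56 -0.04]
```

View pics/w4s.png

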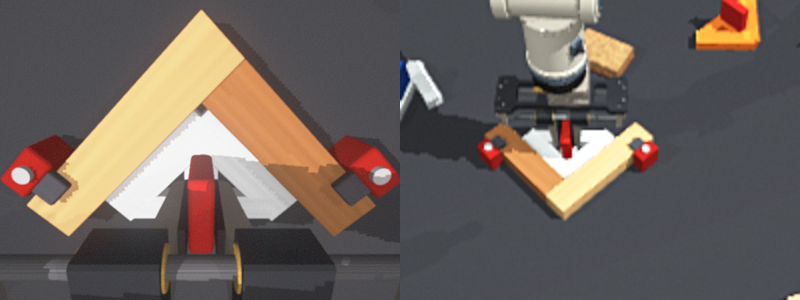

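The picture shows both legs flush on the rails with the notch at (202,110) in the corner. I add a balanced hold, ease off, release and retreat.

Run:
```python
from fit import *
from press import *
p=np.array([580.8,-1.9])+5*D-1.5*nx+.45*ny
env.movel([*p,43],feed=15); env.pause(1.2); f('balanced')
env.movel([*(p-3*D),42.7],feed=15); env.pause(.2); f('eased')
env.open(); q=np.array(env.get_state()['tool_pos']); print(f('open'))
env.movel([q[0],q[1],140],feed=120); env.move_ptp([500,0,300],down(d)); env.pause(.3); f('up')
a=cam('wrist','w5')
apex,dd,g=square(a)
C=np.array([646.5,2.1]); print('err',apex-C,np.degrees(np.arctan2(*dd[::-1])),'grip-err',g-(C-63.6*D))
cv2.imwrite('pics/w5b.png',cv2.cvtColor(a['pixels'],cv2.COLOR_RGB2BGR))
```

```text
balanced 17.17 pos [583.   -2.8  42.7] Fb 8.9 Fa 9.6 Fz 9.2 T [ 0.04  2.4  -0.03]
eased 17.72 pos [582.8  -2.8  42.5] Fb 4.9 Fa 3.2 Fz 0.8 T [ 0.21  1.18 -0.09]
open 18.9 pos [583.6  -3.1  42.7] Fb -0.7 Fa -0.5 Fz -0.3 T [ 0.02 -0.01 -0.02]
(array([ 0.8669023 , -0.09549845, -0.3187063 ]), array([583.59685858,  -3.10905156,  42.68685509]))
up 20.91 pos [499.9  -0.  298.7] Fb 0.2 Fa 0.5 Fz -0.0 T [ 0.07 -0.04 -0.01]
tri [[646.7000122070312, 1.100000023841858], [555.2000122070312, -100.9000015258789], [546.0999755859375, 90.69999694824219]] ang [89.8 44.6 45.6]
apex [646.67035     1.1446837] diag [-0.99843055 -0.05600386] -176.78954 grip pred [583.17017    -2.4171615] red rect [582.4  -1.9] [45.9 12.8] 3.398191213607788
err [ 0.17034912 -0.95531628] -176.78954 grip-err [-0.62209865 -0.31139302]
```

View pics/w5b.png

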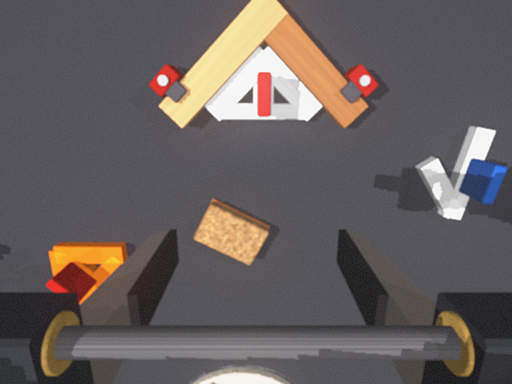

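The square lies flat and flush, with its corner at (265,45), within 1 mm of the frame's corner and 0.1° of its diagonal. The mitre gauge at (470,175) is untouched.

```bash
python3 -c "
from bench import env
print(env.close_job())"
```

```text
the job is handed in; nothing more can be done
None
```

The job is handed in at about 21 s on the robot clock, no verdict returned: I pressed the red-gripped square against both inner faces (about 9 N on each) for over a second and released it, and it measures flat, flush and within about 1 mm of the frame's corner, with the mitre gauge left alone.

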